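Slide the receiver under the green tipping tray and feed it a punch

TASK

First lift the glass jar out of the way of the sliding receiver's grip and stand it upright in the middle of the square steel block. Then slide the receiver by its black grip along its track until it is centred under the green tipping tray, and leave it there. Last, lay the steel punch crosswise in the green tray so that its weight tips the tray and the punch rolls down into the receiver; leave the red tray, the spirit lamp and the brass doming block alone.

Things in the scene. Friction and masses are not known exactly. Their poses are not given: they have to be found in the camera images.
- track: Fixed aluminium track on the bench, 84 x 310 x 28 mm. Origin: centre of its underside. The receiver slides along its y axis; the tipping trays stand on its +x side, the receiver's grip sticks out on its -x side.
- receiver (a joint): Position of the sliding receiver along the track's y axis, 0 to 0.19 m (0.095 = middle of the track; larger = toward the track's +y end). It slides with about 1.5 N of friction, 0.3 kg, and stays where it is left.
- receiver_floor (a point): Centre of the inner floor of the receiver, an open wooden box of 72 (track x) x 100 (track y) mm outside, walls 3 mm, blue floor 21 mm and rim 50 mm above the bench.
- receiver_grip (a point): Centre of the top of the receiver's upright black grip, 70 mm above the bench; the grip is 18 mm (track x) x 12 mm (track y) and stands on a 24 mm wide arm whose top is 28 mm above the bench. It stands 70 mm from the receiver's middle, on the track's -x side.
- green_rocker: Fixed stand of the green tipping tray, 94 mm wide (y), with two aluminium cheeks up to 95 mm above the bench, outside the tray. Origin: centre between the cheeks, on the bench; axes parallel to the track's. The receiver is right when its middle is at y = 0 of this stand. The stand is at one or the other end of the track, the red one at the opposite end.
- green_tray (a joint): Tilt of the green tray about a pivot along y, 85 mm above the stand's origin; 0 = at rest (counterweighted), 0.55 rad = its front edge (toward the stand's -x, over the receiver) tipped fully down. It tips under the punch's weight alone (about 0.55 N), slowly, and swings back when empty.
- green_seat (a point): Bottom of the shallow V of the green tray, 89 mm above the bench at rest and 15 mm in front (-x) of the pivot, midway between the side walls. From it the front slope rises 12 degrees over 40 mm to the open front edge, the rear slope 14 degrees over 55 mm to a rear wall. The side walls are 76 mm apart (inside) along the stand's y and stand about 20 mm high. A punch laid with its length along the stand's y settles here and, as the tray tips, rolls off the front edge.
- red_rocker: Fixed stand of the red tipping tray, same make and size as the green one, at the other end of the track. Not to be used.
- red_tray (a joint): Tilt of the red tray, as for the green one.
- jar: Loose glass jar with a brass lid (fixed on), 49 mm in diameter, 70 mm high, 0.13 kg. Origin: centre of its underside, z up. It stands on the bench in front of the green tray's end of the track, in the way of the receiver's grip.
- steel_block: Fixed flat square steel block 62 x 62 x 19 mm. Origin: centre of its underside.
- punch: Loose steel punch, a round rod 12 mm in diameter, 64 mm long, about 0.055 kg, lying on the bench. Origin: under its middle (on the rod's underside as it lies at the start); its length is along its y axis.
- brass_block: Brass doming block with hollows in its top, a loose 42 mm cube, standing beside the punch: its middle about 65 mm toward the punch's -x, which leaves some 35 mm between them. Origin: centre of its underside. Bystander.
- spirit_lamp: Loose glass spirit lamp, 62 mm in diameter, 72 mm high, standing in front of the track. Origin: centre of its underside. Bystander.
There are look-alikes about, which are no part of the job. Leave any orange look-alike of the punch alone.

How it is judged:
On the way, in this order (a step that is already met when the one before it is completed fails the run):
1. the jar stands on the steel block, let go (horizontal distance between jar and steel_block below 0.016 m and z of jar in the frame of steel_block between 0.014 and 0.024 m and angle between jar's own z axis and vertical below 0.1 rad and contact force between the fingers and jar below 0.1 N), for 0.2 s.
2. the receiver is centred under the green tray (within 8 mm along the track) and let go (y of receiver_floor in the frame of green_rocker between -0.008 and 0.008 m and contact force between the fingers and track below 0.1 N), for 0.2 s.
3. the punch lies on the green tray and the tray has tipped, with the receiver under it (value of joint green_tray above 0.25 rad and contact force between punch and green_rocker above 0.02 N and y of receiver_floor in the frame of green_rocker between -0.01 and 0.01 m), for 0.02 s.
At the end, for the whole second after the job is handed in: The punch lies at rest on the floor of the receiver; the receiver stands centred under the green tray within 10 mm along the track; the jar stands upright on the steel block, its middle within 16 mm of the block's; the green tray is empty and has swung back to rest (horizontal distance between jar and steel_block below 0.016 m and z of jar in the frame of steel_block between 0.014 and 0.024 m and angle between jar's own z axis and vertical below 0.1 rad and y of receiver_floor in the frame of green_rocker between -0.01 and 0.01 m and x of punch in the frame of receiver_floor between -0.036 and 0.036 m and y of punch in the frame of receiver_floor between -0.035 and 0.035 m and z of punch in the frame of receiver_floor between -0.005 and 0.018 m and linear speed of punch below 0.03 m/s and value of joint green_tray below 0.1 rad); the robot touches nothing.
It fails at once if the red tray is tipped more than 0.2 rad (value of joint red_tray above 0.2 rad).
It fails at once if the spirit lamp is shifted more than 20 mm or tipped (distance of spirit_lamp from where it was at the start of the episode above 0.02 m or angle between spirit_lamp's own z axis and vertical above 0.3 rad).
It fails at once if the brass doming block is shifted more than 20 mm or tipped (distance of brass_block from where it was at the start of the episode above 0.02 m or angle between brass_block's own z axis and vertical above 0.3 rad).
It also fails if it takes over 70 s, if anything falls off the work surface, if the arm or the gripper's body presses on something with over 40 N, if the wrist force passes 120 N, or if a joint passes its speed limit or range.

ROBOT

A 6-joint arm with a two-finger parallel gripper is mounted at the origin on a cart in front of the work surface, level with it; the furniture and walls round the work are solid. World frame = base frame: x ahead of the robot, y to its left, z up, the work surface at z = 0. Lengths are in m, angles in rad, forces in N, time in s.
With the tool pointing down it reaches from about 0.3 to 1 m from the base axis. Payload 5.1 kg.
Tool frame: the origin (TCP) lies midway between the tips of the shut fingers; the grasp point (between the pads) lies 19 mm behind it; z points along the fingers, y is the line along which they close (so a half turn about z gives the same grasp; the last joint's range is limited). The gripper opens to 95 mm and grips with 3 to 60 N. Pads are 20 mm wide; open, the fingers measure 119 mm over their backs; the gripper's body (75 mm by 180 mm) begins 59 mm behind the grasp point.
Start: joints at [-1.249, 0.124, 1.65, -0, 1.367, -0.083], TCP at [0.256, -0.597, 0.215] pointing down, gripper open.
Joint ranges: [-2.61, 2.61], [-1.02, 2.33], [0.03, 2.71], [-1.35, 4.49], [0.32, 2.68], [-2.91, 2.91]. Speed limits (rad/s): [2.57, 2.57, 3.14, 3.14, 3.14, 3.14].

INTERFACE

Orientations are given as a 3x3 rotation matrix whose columns are the frame's x, y, z axes.
In Python, from cell import manip gives the robot as it stands. The module is installed in compiled form; this text tells all that it offers.
- The arm moves only by the tool apply_moves, never from a script. Its argument "targets" is a list of rows, each an object of numbers: "x", "y", "z": the shift along the world's x, y, z in mm; "spin": the turn about the world's z in rad. In form: [{"x": .., "y": .., "z": .., "spin": ..}, ...]. A call has 1 to 20 rows; each row shifts and turns the commanded pose from where the row before left it; what a row does not reach is not made up. A row lasts 1/12 s, in which the tool goes at most 41.7 mm and 7.16 degrees, less where a joint would pass 70% of its speed; a pose out of reach is approached as far as the arm can. A call with a gripper value outside its range is refused whole. "claw" is the opening, from 0 (shut) to 1 (fully open), set as the call begins (left out, the last holds). The fingers move at their own pace and stop on an object; "force" is the grip in N (left out, the last holds). Time passes only in rows, so rows that do not move let the fingers close. It gives the time, the measured TCP pose, the force, the opening and the grip force at its end, in the units of the state.
- manip.state(): the state, without advancing time (a new reading comes with each control period).
- manip.capture(name): name is "side" or "top"; returns (picture, depth): 480x640x3 uint8, red, green, blue; 480x640 float32, m along the optical axis (not along the pixel's ray), 0 where there is no reading.
- manip.calibration(name): a dict with "mtx" (3x3 intrinsics, pixels), "T" (4x4, takes a point from camera to world coordinates). Camera axes: x right, y down, z forward; pixel columns grow to the right and rows downward; lengths in m; the calibration is good to about 2 mm. A picture is of the moment at which its call begins. calibration takes no time and is no camera call.
- manip.job_done(): hands the job in; it is judged then, once.
The state is a dict: "time": time; "q": joint angles; "joint_vel": joint speeds; "tau": joint torques, N m; "tcp_pos": TCP position; "eef_rot": TCP orientation; "wrist_force": force on the tool from outside, world axes, zero at the start; "moment": the same for the moment, N m; "finger_gap": finger opening in m; "grasp_force": force on a finger pad.
Only numpy, scipy, OpenCV 4.12 (cv2) and the standard library are available. Lean on these libraries where they do the work, as an engineer would, in place of code of your own. Each camera call takes 0.05 s, during which the arm holds its last target. There are 200 camera calls.

## Working session

There is one attempt and no reset: what is moved stays moved. The work goes in short steps, Python scripts to look and compute and a tool call to move; the robot and the scene stay as the last step left them, time stands still between calls to the robot, and variables do not carry over. Pictures are saved under pics/ and viewed, at most 10 in all, crops included, and the job is handed in when it is done.

Besides the shell and the picture viewer there is one more tool, called after "Emit:" by a JSON object that holds its "method" and its "body". apply_moves: Moves the arm, as the interface text tells. Its arguments: {"type":"object","properties":{"targets":{"type":"array"},"claw":{"type":"number"},"force":{"type":"number"}},"required":["targets"]}

```bash
mkdir -p pics; cat > h.py <<'E'
import numpy as np, cv2
from cell import manip
def snap(n,tag):
    im,d=manip.capture(n); np.savez(f'{tag}.npz',im=im,d=d)
    cv2.imwrite(f'pics/{tag}.png',im[:,:,::-1]); return im,d
def pts(n,d):
    c=manip.calibration(n);K=c['mtx'];T=c['T']
    v,u=np.mgrid[:480,:640]
    P=np.stack([(u-K[0,2])/K[0,0]*d,(v-K[1,2])/K[1,1]*d,d],-1)
    return P@T[:3,:3].T+T[:3,3]
def ray(n,u,v,z):
    c=manip.calibration(n);T=c['T'];r=T[:3,:3]@np.linalg.inv(c['mtx'])@[u,v,1]
    o=T[:3,3];return o+r*(z-o[2])/r[2]
E
python3 - <<'E'
from h import *
for n in('top','side'):
    snap(n,n+'0'); print(manip.calibration(n))
print(manip.state())
E
```

```text
{'mtx': array([[623.86623081,   0.        , 314.95479278],
       [  0.        , 623.86623081, 238.15361117],
       [  0.        ,   0.        ,   1.        ]]), 'T': array([[ 0.01992928, -0.99162027,  0.12764036,  0.33181396],
       [-0.99977203, -0.020744  , -0.00505667, -0.17375259],
       [ 0.00766207, -0.12751049, -0.99180763,  1.01692244],
       [ 0.        ,  0.        ,  0.        ,  1.        ]])}
{'mtx': array([[531.96514401,   0.        , 324.1253267 ],
       [  0.        , 531.96514401, 236.71509064],
       [  0.        ,   0.        ,   1.        ]]), 'T': array([[-0.99921736, -0.00357352,  0.03939404,  0.43798878],
       [-0.03537911,  0.5261571 , -0.84965112,  0.56060284],
       [-0.01769121, -0.85037988, -0.52587173,  0.53567596],
       [ 0.        ,  0.        ,  0.        ,  1.        ]])}
{'time': 0.1, 'q': array([-1.24861644e+00,  1.24433537e-01,  1.65149793e+00, -5.38951487e-05,
        1.36750627e+00, -8.25828933e-02]), 'joint_vel': array([-0.00270501, -0.00116109, -0.00323531, -0.00101752,  0.00172235,
        0.00026528]), 'tau': array([ 5.16080054e-04, -4.18880582e+01, -3.61096680e+01,  7.77146732e-02,
        4.61462082e-02, -6.44516444e-05]), 'tcp_pos': array([ 0.25575943, -0.59695028,  0.21353744]), 'eef_rot': array([[ 9.19191569e-01,  3.93810180e-01, -6.34286690e-04],
       [ 3.93810678e-01, -9.19189940e-01,  1.73343325e-03],
       [ 9.96137160e-05, -1.84314610e-03, -9.99998296e-01]]), 'wrist_force': array([-0.54834759, -0.13677436, -0.47560686]), 'moment': array([-0.04793852, -0.03211867, -0.01969389]), 'grasp_force': 0.0, 'finger_gap': 0.0950519136096295}
```

View pics/top0.png

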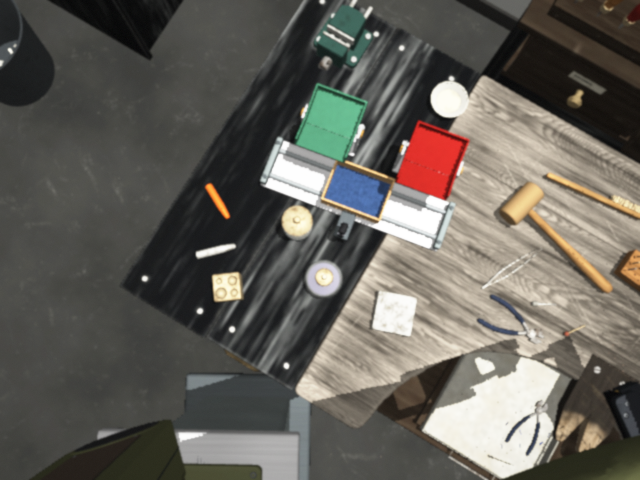

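View pics/side0.png

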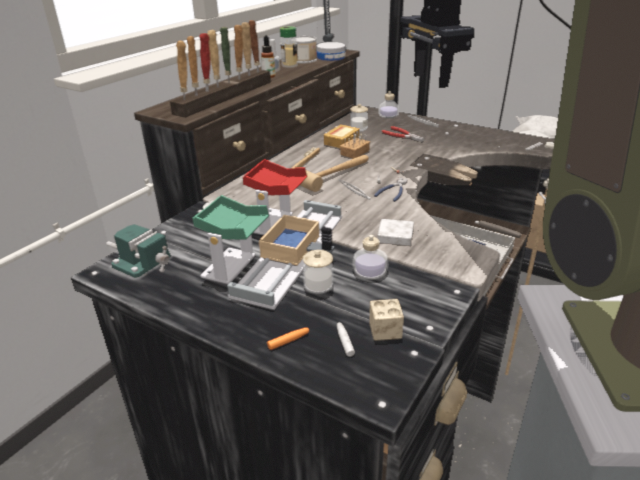

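Top view shows the jar at (297,222), lamp at (323,279), punch at (215,250), brass block at (227,287), steel block at (395,313), receiver at (357,192), grip at (344,228), green tray at (333,122) and red tray at (433,160). The side view agrees with this, and the orange look-alike is at (288,338) there.

```bash
cat > m.py <<'E'
from h import *
def load(t): f=np.load(f'{t}.npz'); return f['im'],f['d']
im,d=load('top0'); P=pts('top',d)
hsv=cv2.cvtColor(im,cv2.COLOR_RGB2HSV)
def comp(mask,u,v,r):
    m=np.zeros((480,640),np.uint8); m[v-r:v+r,u-r:u+r]=mask[v-r:v+r,u-r:u+r]
    n,l,s,c=cv2.connectedComponentsWithStats(m.astype(np.uint8)); i=1+np.argmax(s[1:,4]); return (l==i)
def rect(m,z,name):
    v,u=np.nonzero(m); W=np.array([ray('top',a,b,z)[:2] for a,b in zip(u,v)])*1000
    (c,s,a)=cv2.minAreaRect(W.astype(np.float32)); print(name,'c',np.round(c,1),'size',np.round(s,1),'ang',round(a,1),'mean',W.mean(0).round(1),'zdepth',np.percentile(P[m][:,2]*1000,[5,50,95]).round(1),'n',len(u)); return c
H,S,V=[hsv[...,i].astype(int) for i in range(3)]
z=P[...,2]
ok=d>0
rect(comp((H>100)&(H<130)&(S>100),357,192,45),.021,'floor')
rect(comp((H>65)&(H<95)&(S>100),333,122,42),.095,'green')
rect(comp(((H<8)|(H>172))&(S>150),433,160,48),.095,'red')
rect(comp(ok&(z>.055),297,222,24),.07,'jar')
rect(comp(ok&(z>.025),323,279,26),.05,'lamp')
rect(comp(ok&(z>.011)&(z<.03),395,313,32),.019,'block')
rect(comp(ok&(z>.005)&(z<.03),215,250,24),.008,'punch')
rect(comp((V>110)&(S<60),215,250,24),.008,'punchcol')
rect(comp(ok&(z>.03),227,287,24),.042,'brass')
rect(comp(ok&(z>.055)&(V<90),344,230,16),.07,'grip')
rect(comp(ok&(z>.04),344,232,14),.07,'grip2')
E
python3 m.py
python3 - <<'E'
import cv2
i=cv2.imread('pics/top0.png'); cv2.imwrite('pics/c1.png',cv2.resize(i[75:335,180:480],None,fx=2.3,fy=2.3,interpolation=cv2.INTER_CUBIC))
E
```

```text
floor c [ 539.8 -245.7] size [89.8 56.8] ang 70.2 mean [ 539.6 -245.8] zdepth [17.9 20.9 23.8] n 1882Traceback (most recent call last):
  File "m.py", line 15, in <module>
    rect(comp((H>65)&(H<95)&(S>100),333,122,42),.095,'green')
    ~~~~^^^^^^^^^^^^^^^^^^^^^^^^^^^^^^^^^^^^^^^^^^^^^^^^^^^^^
  File "m.py", line 9, in rect
    v,u=np.nonzero(m); W=np.array([ray('top',a,b,z)[:2] for a,b in zip(u,v)])*1000
                                   ~~~^^^^^^^^^^^^^
  File "h.py", line 12, in ray
    c=manip.calibration(n);T=c['T'];r=T[:3,:3]@np.linalg.inv(c['mtx'])@[u,v,1]
ValueError: time passes only in moves, steps and waits
```

View pics/c1.png

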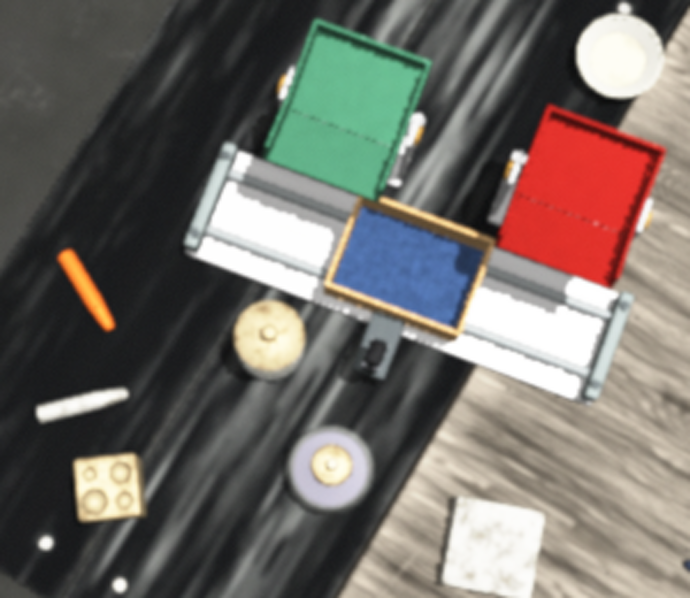

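The crop shows the layout clearly: the V line of the green tray runs about (273,112)-(400,150), the jar lid is at (268,335) and the grip at (376,352), all in crop pixels. The calibration was being called too often, so I'll cache it.

```bash
sed -i 's/^from cell import manip/from cell import manip\nCAL={n:manip.calibration(n) for n in ("top","side")}/; s/c=manip.calibration(n)/c=CAL[n]/' h.py; sed -i "s/zip(u,v)\])\*1000/zip(u,v)])*1000 if len(u) else np.zeros((4,2))/" m.py
python3 m.py; cat >> /dev/null; python3 - <<'E'
from h import *
c=lambda u,v,z:print(u,v,(ray('top',180+u/2.3,75+v/2.3,z)*1000).round(1))
for p in [(271,110,.089),(401,150,.089),(376,352,.07),(376,345,.07),(268,333,.07),(508,203,.089),(640,243,.089),(288,82,.085),(418,130,.085),(228,148,.028),(188,248,.028),(632,298,.028),(592,400,.028)]: c(*p)
E
```

```text
floor c [ 539.8 -245.7] size [89.8 56.8] ang 70.2 mean [ 539.6 -245.8] zdepth [17.9 20.9 23.8] n 1882
green c [ 630.2 -198.1] size [ 84.9 102.5] ang 70.1 mean [ 629.5 -198.1] zdepth [ 87.8  94.3 112. ] n 3450
red c [ 574.5 -353.3] size [ 85. 104.] ang 70.2 mean [ 574.3 -353. ] zdepth [ 87.2  94.2 112.5] n 3614
jar c [ 480.1 -149.3] size [45.9 44.7] ang 46.1 mean [ 480.  -149.3] zdepth [55.5 58.2 66.1] n 662
lamp c [ 393.6 -192.4] size [54.2 55.8] ang 1.2 mean [ 393.4 -192. ] zdepth [27.9 35.4 63.9] n 1020
block c [ 342.6 -306. ] size [62.4 61.5] ang 79.9 mean [ 342.5 -306.1] zdepth [14.6 17.8 20.8] n 1523
punch c [438.1 -17. ] size [11.9 63.8] ang 15.4 mean [437.6 -14.9] zdepth [ 6.2  9.1 13.1] n 257
punchcol c [439.  -17.5] size [12.7 65.4] ang 15.4 mean [438.5 -15.9] zdepth [-1.5  8.8 13.1] n 298
brass c [377.9 -41.9] size [42.  42.8] ang 7.1 mean [377.8 -41.8] zdepth [33.6 39.5 42.9] n 736
grip c [ 469.2 -220.4] size [11.7 19.4] ang 64.5 mean [ 469.2 -220.4] zdepth [64.1 68.  70.2] n 88
grip2 c [ 468.2 -220. ] size [12.2 21.6] ang 70.5 mean [ 468.1 -219.9] zdepth [50.2 67.5 69.9] n 110
271 110 [ 629.2 -148.6   89. ]
401 150 [ 603.7 -235.8   89. ]
376 352 [ 470.2 -222.    70. ]
376 345 [ 474.9 -222.    70. ]
268 333 [ 481.5 -149.7   70. ]
508 203 [ 569.1 -307.2   89. ]
640 243 [ 543.9 -394.6   89. ]
288 82 [ 650.2 -159.5   85. ]
418 130 [ 618.9 -247.3   85. ]
228 148 [ 620.3 -117.1   28. ]
188 248 [547.4 -91.   28. ]
632 298 [ 518.4 -403.1   28. ]
592 400 [ 445.9 -374.6   28. ]
```

Emit:
{"method": "apply_moves", "body": {"targets": [{"x": 11.3,"y": 22.4,"spin": 0.1195},{"x": 11.3,"y": 22.4,"spin": 0.1195},{"x": 11.3,"y": 22.4,"spin": 0.1195},{"x": 11.3,"y": 22.4,"spin": 0.1195},{"x": 11.3,"y": 22.4,"spin": 0.1195},{"x": 11.3,"y": 22.4,"spin": 0.1195},{"x": 11.3,"y": 22.4,"spin": 0.1195},{"x": 11.3,"y": 22.4,"spin": 0.1195},{"x": 11.3,"y": 22.4,"spin": 0.1195},{"x": 11.3,"y": 22.4,"spin": 0.1195},{"x": 11.3,"y": 22.4,"spin": 0.1195},{"x": 11.3,"y": 22.4,"spin": 0.1195},{"x": 11.3,"y": 22.4,"spin": 0.1195},{"x": 11.3,"y": 22.4,"spin": 0.1195},{"x": 11.3,"y": 22.4,"spin": 0.1195},{"x": 11.3,"y": 22.4,"spin": 0.1195},{"x": 11.3,"y": 22.4,"spin": 0.1195},{"x": 11.3,"y": 22.4,"spin": 0.1195},{"x": 11.3,"y": 22.4,"spin": 0.1195},{"x": 11.3,"y": 22.4,"spin": 0.1195}], "claw": 0.75}}

```text
schema error: expected keys x, y, z, spin
```

```bash
python3 - <<'E'
from h import *
s=manip.state();print(s['time'],s['tcp_pos'],np.degrees(np.arctan2(s['eef_rot'][1,1],s['eef_rot'][0,1])),s['finger_gap'],s['q'])
im,d=snap('side','side1'); hsv=cv2.cvtColor(im,cv2.COLOR_RGB2HSV)
# side view point cloud of grip/jar top
P=pts('side',d)*1000
for n,u,v,lo in(('jar',318,272,20),('grip',327,238,45),('lamp',370,257,20)):
    Q=P[v-28:v+28,u-18:u+18].reshape(-1,3);Q=Q[(Q[:,2]>lo)&(Q[:,2]<80)]
    print(n,len(Q),Q.min(0).round(),Q.max(0).round(),np.median(Q,0).round(1))
# green tray interior in old top depth, projected on track axes
f=np.load('top0.npz');im,d=f['im'],f['d'];P=pts('top',d)*1000
h=cv2.cvtColor(im,cv2.COLOR_RGB2HSV)
for nm,m in(('g',(h[...,0]>65)&(h[...,0]<95)&(h[...,1]>100)),):
    m[:75]=0;m[170:]=0;Q=P[m];X=Q[:,0]*.9406-Q[:,1]*.3395;Y=Q[:,0]*.3395+Q[:,1]*.9406
    for zl,zh in((84,97),(104,115)):
        k=(Q[:,2]>zl)&(Q[:,2]<zh);print(zl,np.percentile(X[k],[1,50,99]).round(1),np.percentile(Y[k],[1,50,99]).round(1),k.sum())
    for y0 in range(-10,70,10):pass
    k=(abs(Y-27)<25)
    for x0 in range(600,700,8):
        j=k&(abs(X-x0)<4); print(x0,np.median(Q[j,2]).round(1) if j.sum() else None,end='; ')
E
```

```text
0.1 [ 0.25575943 -0.59695028  0.21353744] -66.80816964187613 0.0950519136096295 [-1.24861644e+00  1.24433537e-01  1.65149793e+00 -5.38951487e-05
  1.36750627e+00 -8.25828933e-02]
jar 1213 [ 457. -235.   20.] [ 515. -122.   71.] [ 482.5 -137.9   42.2]
grip 597 [ 459. -288.   45.] [ 505. -127.   72.] [ 476.3 -154.7   59.6]
lamp 892 [ 359. -301.   20.] [ 424. -161.   73.] [ 395.  -180.1   36.4]
84 [610.  649.4 690.6] [-10.4  27.1  64.1] 2337
104 [610.9 698.9 703.5] [-14.6  33.   66.7] 353
600 None; 608 96.1; 616 94.7; 624 93.0; 632 91.1; 640 89.4; 648 88.2; 656 90.0; 664 92.1; 672 94.1; 680 96.1; 688 98.1; 696 100.1;
```

Emit:
{"method": "apply_moves", "body": {"targets": [{"x": 11.3,"y": 22.4,"z": 0,"spin": 0.1195},{"x": 11.3,"y": 22.4,"z": 0,"spin": 0.1195},{"x": 11.3,"y": 22.4,"z": 0,"spin": 0.1195},{"x": 11.3,"y": 22.4,"z": 0,"spin": 0.1195},{"x": 11.3,"y": 22.4,"z": 0,"spin": 0.1195},{"x": 11.3,"y": 22.4,"z": 0,"spin": 0.1195},{"x": 11.3,"y": 22.4,"z": 0,"spin": 0.1195},{"x": 11.3,"y": 22.4,"z": 0,"spin": 0.1195},{"x": 11.3,"y": 22.4,"z": 0,"spin": 0.1195},{"x": 11.3,"y": 22.4,"z": 0,"spin": 0.1195},{"x": 11.3,"y": 22.4,"z": 0,"spin": 0.1195},{"x": 11.3,"y": 22.4,"z": 0,"spin": 0.1195},{"x": 11.3,"y": 22.4,"z": 0,"spin": 0.1195},{"x": 11.3,"y": 22.4,"z": 0,"spin": 0.1195},{"x": 11.3,"y": 22.4,"z": 0,"spin": 0.1195},{"x": 11.3,"y": 22.4,"z": 0,"spin": 0.1195},{"x": 11.3,"y": 22.4,"z": 0,"spin": 0.1195},{"x": 11.3,"y": 22.4,"z": 0,"spin": 0.1195},{"x": 11.3,"y": 22.4,"z": 0,"spin": 0.1195},{"x": 11.3,"y": 22.4,"z": 0,"spin": 0.1195}], "claw": 0.77}}

```text
time: 1.82
tcp_pos: [0.4821, -0.1482, 0.2144]
eef_rot: [[-0.942, 0.334, -0.0], [0.334, 0.942, 0.0], [0.0, -0.0, -1.0]]
wrist_force: [0.4, 0.1, -0.5]
finger_gap: 0.0732
grasp_force: 0.0
```

Emit:
{"method": "apply_moves", "body": {"targets": [{"x": 0,"y": -0.5,"z": -24,"spin": 0},{"x": 0,"y": 0,"z": -24,"spin": 0},{"x": 0,"y": 0,"z": -24,"spin": 0},{"x": 0,"y": 0,"z": -24,"spin": 0},{"x": 0,"y": 0,"z": -24,"spin": 0},{"x": 0,"y": 0,"z": -24,"spin": 0},{"x": 0,"y": 0,"z": -20,"spin": 0},{"x": 0,"y": 0,"z": -15,"spin": 0},{"x": 0,"y": 0,"z": -15,"spin": 0},{"x": 0,"y": 0,"z": 0,"spin": 0},{"x": 0,"y": 0,"z": 0,"spin": 0}]}}

```text
time: 2.73
tcp_pos: [0.4811, -0.1496, 0.0198]
eef_rot: [[-0.94, 0.34, -0.002], [0.34, 0.94, 0.001], [0.003, 0.0, -1.0]]
wrist_force: [0.2, 0.1, 0.4]
finger_gap: 0.0734
grasp_force: 0.0
```

Emit:
{"method": "apply_moves", "body": {"targets": [{"x": 0,"y": 0,"z": 0,"spin": 0},{"x": 0,"y": 0,"z": 0,"spin": 0},{"x": 0,"y": 0,"z": 0,"spin": 0},{"x": 0,"y": 0,"z": 0,"spin": 0},{"x": 0,"y": 0,"z": 0,"spin": 0},{"x": 0,"y": 0,"z": 0,"spin": 0},{"x": 0,"y": 0,"z": 0,"spin": 0},{"x": 0,"y": 0,"z": 0,"spin": 0}], "claw": 0.3, "force": 15}}

```text
time: 3.4
tcp_pos: [0.4826, -0.1501, 0.0215]
eef_rot: [[-0.94, 0.34, 0.001], [0.34, 0.94, -0.0], [-0.001, 0.0, -1.0]]
wrist_force: [-1.4, 1.4, 5.0]
finger_gap: 0.0481
grasp_force: 15.0
```

Emit:
{"method": "apply_moves", "body": {"targets": [{"x": 0,"y": 0,"z": 10,"spin": 0},{"x": 0,"y": 0,"z": 20,"spin": 0},{"x": 0,"y": 0,"z": 25,"spin": 0},{"x": 0,"y": 0,"z": 25,"spin": 0},{"x": 0,"y": 0,"z": 20,"spin": 0},{"x": 0,"y": 0,"z": 10,"spin": 0},{"x": -7,"y": -8,"z": 0,"spin": 0},{"x": -14,"y": -16,"z": 0,"spin": 0},{"x": -17,"y": -19,"z": 0,"spin": 0},{"x": -17,"y": -19,"z": 0,"spin": 0},{"x": -17,"y": -19,"z": 0,"spin": 0},{"x": -17,"y": -19,"z": 0,"spin": 0},{"x": -17,"y": -19,"z": 0,"spin": 0},{"x": -17,"y": -19,"z": 0,"spin": 0},{"x": -10,"y": -11,"z": 0,"spin": 0},{"x": -6.5,"y": -7,"z": 0,"spin": 0},{"x": 0,"y": 0,"z": 0,"spin": 0},{"x": 0,"y": 0,"z": 0,"spin": 0}]}}

```text
time: 4.9
tcp_pos: [0.3418, -0.3055, 0.1295]
eef_rot: [[-0.94, 0.341, -0.001], [0.341, 0.94, 0.002], [0.002, 0.001, -1.0]]
wrist_force: [-0.4, 0.0, -2.4]
finger_gap: 0.0477
grasp_force: 15.0
```

```bash
python3 - <<'E'
from h import *
im,d=snap('top','top2'); im2,d2=snap('side','side2')
cv2.imwrite('pics/c2.png',np.hstack([cv2.resize(im[200:400,300:500],(400,400)),cv2.resize(im2[120:320,330:530],(400,400))])[:,:,::-1])
E
```

```text
(no output)
```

View pics/c2.png

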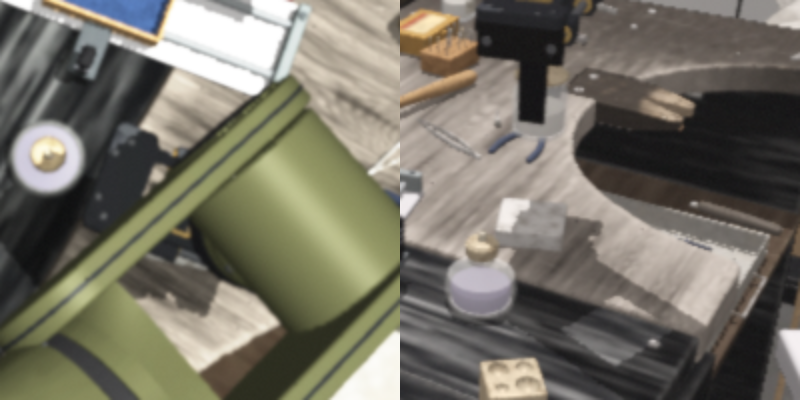

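The side crop shows the jar held upright above the steel block, which is at (530,222) in the crop. Lowering it.

Emit:
{"method": "apply_moves", "body": {"targets": [{"x": 0.5,"y": -0.5,"z": -10,"spin": 0},{"x": 0,"y": 0,"z": -20,"spin": 0},{"x": 0,"y": 0,"z": -20,"spin": 0},{"x": 0,"y": 0,"z": -15,"spin": 0},{"x": 0,"y": 0,"z": -10,"spin": 0},{"x": 0,"y": 0,"z": -6,"spin": 0},{"x": 0,"y": 0,"z": -3,"spin": 0},{"x": 0,"y": 0,"z": -2,"spin": 0},{"x": 0,"y": 0,"z": -2,"spin": 0},{"x": 0,"y": 0,"z": 0,"spin": 0},{"x": 0,"y": 0,"z": 0,"spin": 0}]}}

```text
time: 5.92
tcp_pos: [0.3433, -0.3069, 0.0433]
eef_rot: [[-0.94, 0.34, 0.001], [0.34, 0.94, -0.001], [-0.001, -0.001, -1.0]]
wrist_force: [0.3, 0.9, -0.4]
finger_gap: 0.048
grasp_force: 15.0
```

Emit:
{"method": "apply_moves", "body": {"targets": [{"x": 0,"y": 0,"z": -1,"spin": 0},{"x": 0,"y": 0,"z": -1,"spin": 0},{"x": 0,"y": 0,"z": -0.5,"spin": 0},{"x": 0,"y": 0,"z": 0,"spin": 0},{"x": 0,"y": 0,"z": 0,"spin": 0}]}}

```text
time: 6.33
tcp_pos: [0.3431, -0.3067, 0.0405]
eef_rot: [[-0.94, 0.34, 0.0], [0.34, 0.94, -0.0], [-0.0, -0.0, -1.0]]
wrist_force: [-1.3, 0.2, 2.3]
finger_gap: 0.0481
grasp_force: 15.0
```

Emit:
{"method": "apply_moves", "body": {"targets": [{"x": 0,"y": 0,"z": -0.5,"spin": 0},{"x": 0,"y": 0,"z": 0,"spin": 0}]}}

```text
time: 6.5
tcp_pos: [0.3431, -0.3067, 0.0405]
eef_rot: [[-0.94, 0.34, -0.0], [0.34, 0.94, -0.0], [0.0, -0.0, -1.0]]
wrist_force: [-1.6, 2.5, 6.1]
finger_gap: 0.0477
grasp_force: 15.0
```

Emit:
{"method": "apply_moves", "body": {"targets": [{"x": 0,"y": 0,"z": 0,"spin": 0},{"x": 0,"y": 0,"z": 0,"spin": 0},{"x": 0,"y": 0,"z": 0,"spin": 0},{"x": 0,"y": 0,"z": 0,"spin": 0},{"x": 0,"y": 0,"z": 0,"spin": 0},{"x": 0,"y": 0,"z": 5,"spin": 0},{"x": 0,"y": 0,"z": 15,"spin": 0},{"x": 0,"y": 0,"z": 20,"spin": 0},{"x": 0,"y": 0,"z": 20,"spin": 0},{"x": 0,"y": 0,"z": 25,"spin": 0},{"x": 0,"y": 0,"z": 0,"spin": 0}], "claw": 0.85}}

```text
time: 7.42
tcp_pos: [0.3453, -0.309, 0.1304]
eef_rot: [[-0.94, 0.34, 0.006], [0.34, 0.94, -0.007], [-0.008, -0.005, -1.0]]
wrist_force: [0.2, -0.3, -0.3]
finger_gap: 0.0806
grasp_force: 0.0
```

Emit:
{"method": "apply_moves", "body": {"targets": [{"x": 13,"y": 8,"z": 0,"spin": 0},{"x": 23,"y": 16,"z": 0,"spin": 0},{"x": 23,"y": 16,"z": 0,"spin": 0},{"x": 23,"y": 16,"z": 0,"spin": 0},{"x": 23,"y": 16,"z": 0,"spin": 0},{"x": 14,"y": 9,"z": 0,"spin": 0},{"x": 8,"y": 6,"z": 0,"spin": 0},{"x": 0,"y": 0,"z": 0,"spin": 0},{"x": 0,"y": 0,"z": 0,"spin": 0}], "claw": 0.5}}

```text
time: 8.17
tcp_pos: [0.4696, -0.2194, 0.1243]
eef_rot: [[-0.941, 0.339, -0.001], [0.339, 0.941, 0.0], [0.001, -0.0, -1.0]]
wrist_force: [0.7, 0.1, -0.3]
finger_gap: 0.0474
grasp_force: 0.0
```

```bash
python3 - <<'E'
from h import *
im,d=snap('side','side3'); P=pts('side',d)*1000
cv2.imwrite('pics/c3.png',cv2.resize(im[100:320,180:480],(800,587),interpolation=cv2.INTER_CUBIC)[:,:,::-1])
# jar lid / body above block
k=(abs(P[...,0]-343)<45)&(abs(P[...,1]+306)<45)
Q=P[k&(P[...,2]>25)&(P[...,2]<100)];print(len(Q),Q.min(0),Q.max(0))
for z in(35,45,55,65,75,85):
    q=Q[abs(Q[:,2]-z)<5]
    if len(q):print(z,len(q),np.percentile(q[:,0],[3,97]).round(1),np.percentile(q[:,1],[3,97]).round(1))
# grip
V=im.max(2);k=(abs(P[...,0]-470)<22)&(abs(P[...,1]+220)<22)&(P[...,2]>40)&(P[...,2]<75)&(V<80)
Q=P[k];print(len(Q),np.percentile(Q,[3,50,97],0).round(1))
E
```

```text
898 [ 318.14646537 -328.85320337   25.02239105] [ 366.84010943 -278.43640524   90.8276781 ]
35 120 [321.5 365.6] [-298.2 -280.6]
45 126 [320.6 365.8] [-299.7 -280.1]
55 128 [319.  366.2] [-300.8 -280.3]
65 146 [321.2 364.8] [-305.7 -282.4]
75 237 [321.9 363.6] [-320.1 -283. ]
85 72 [329.2 353.5] [-315.4 -287.7]
168 [[ 462.2 -220.5   40.7]
 [ 470.6 -215.8   57. ]
 [ 477.9 -212.1   70.9]]
```

View pics/c3.png

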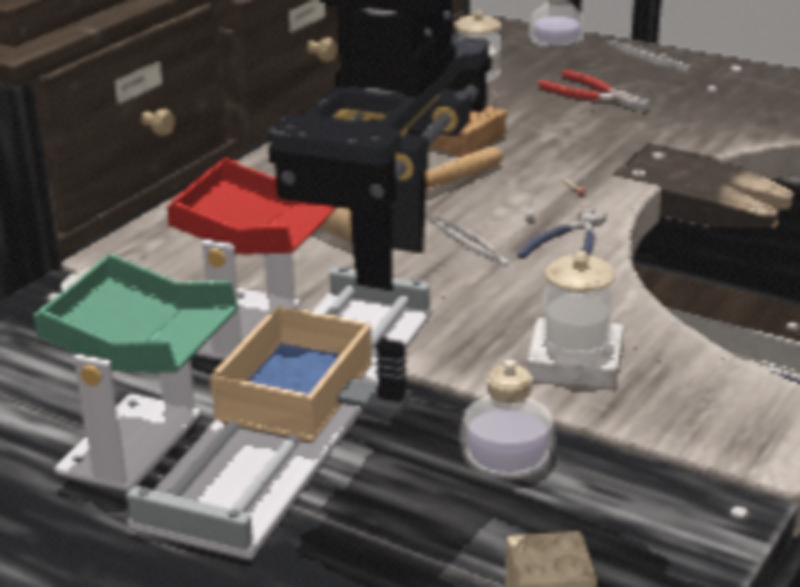

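The picture shows the jar standing upright on the steel block at (578,300) in the crop. The tool is above the grip at (390,370), and its measured centre is about (470,-219) mm.

Emit:
{"method": "apply_moves", "body": {"targets": [{"x": 0,"y": 0,"z": -15,"spin": 0},{"x": 0,"y": 0,"z": -20,"spin": 0},{"x": 0,"y": 0,"z": -20,"spin": 0},{"x": 0,"y": 0,"z": -15,"spin": 0},{"x": 0,"y": 0,"z": -10,"spin": 0},{"x": 0,"y": 0,"z": -5,"spin": 0},{"x": 0,"y": 0,"z": 0,"spin": 0},{"x": 0,"y": 0,"z": 0,"spin": 0}]}}

```text
time: 8.88
tcp_pos: [0.47, -0.22, 0.0402]
eef_rot: [[-0.94, 0.34, 0.001], [0.34, 0.94, -0.0], [-0.001, -0.0, -1.0]]
wrist_force: [0.5, -0.1, -0.5]
finger_gap: 0.0478
grasp_force: 0.0
```

Emit:
{"method": "apply_moves", "body": {"targets": [{"x": 0,"y": 0,"z": 0,"spin": 0},{"x": 0,"y": 0,"z": 0,"spin": 0},{"x": 0,"y": 0,"z": 0,"spin": 0},{"x": 0,"y": 0,"z": 0,"spin": 0},{"x": 0,"y": 0,"z": 0,"spin": 0},{"x": 0,"y": 0,"z": 0,"spin": 0},{"x": 0,"y": 0,"z": 0,"spin": 0},{"x": 0,"y": 0,"z": 0,"spin": 0}], "claw": 0, "force": 10}}

```text
time: 9.55
tcp_pos: [0.47, -0.2197, 0.0399]
eef_rot: [[-0.941, 0.34, 0.0], [0.34, 0.941, -0.0], [-0.0, -0.0, -1.0]]
wrist_force: [-1.0, -0.6, 1.6]
finger_gap: 0.0125
grasp_force: 10.0
```

Emit:
{"method": "apply_moves", "body": {"targets": [{"x": 1,"y": 2.9,"z": 0,"spin": 0},{"x": 2,"y": 5.5,"z": 0,"spin": 0},{"x": 3,"y": 8.3,"z": 0,"spin": 0},{"x": 3,"y": 8.3,"z": 0,"spin": 0},{"x": 3,"y": 8.3,"z": 0,"spin": 0},{"x": 3,"y": 8.3,"z": 0,"spin": 0},{"x": 3,"y": 8.3,"z": 0,"spin": 0},{"x": 3,"y": 8.3,"z": 0,"spin": 0},{"x": 2,"y": 5.5,"z": 0,"spin": 0},{"x": 1.5,"y": 4.2,"z": 0,"spin": 0},{"x": 0.5,"y": 1.5,"z": 0,"spin": 0},{"x": 0,"y": 0,"z": 0,"spin": 0},{"x": 0,"y": 0,"z": 0,"spin": 0}]}}

```text
time: 10.63
tcp_pos: [0.4953, -0.1497, 0.0399]
eef_rot: [[-0.94, 0.34, 0.001], [0.34, 0.94, 0.001], [-0.0, 0.001, -1.0]]
wrist_force: [0.1, 0.8, 4.4]
finger_gap: 0.0117
grasp_force: 10.0
```

Emit:
{"method": "apply_moves", "body": {"targets": [{"x": 0,"y": 0,"z": 0,"spin": 0},{"x": 0,"y": 0,"z": 0,"spin": 0},{"x": 0,"y": 0,"z": 0,"spin": 0},{"x": 0,"y": 0,"z": 0,"spin": 0},{"x": 0,"y": 0,"z": 10,"spin": 0},{"x": 0,"y": 0,"z": 25,"spin": 0},{"x": 0,"y": 0,"z": 35,"spin": 0},{"x": 0,"y": 0,"z": 35,"spin": 0},{"x": 0,"y": 0,"z": 35,"spin": 0},{"x": 0,"y": 0,"z": 0,"spin": 0}], "claw": 0.5}}

```text
time: 11.47
tcp_pos: [0.4992, -0.1519, 0.1893]
eef_rot: [[-0.94, 0.34, 0.014], [0.34, 0.94, -0.006], [-0.015, -0.001, -1.0]]
wrist_force: [0.8, -0.6, 0.3]
finger_gap: 0.0473
grasp_force: 0.0
```

Emit:
{"method": "apply_moves", "body": {"targets": [{"x": -5,"y": 15,"z": 0,"spin": -0.1},{"x": -7,"y": 15,"z": 0,"spin": -0.12},{"x": -7,"y": 15,"z": 0,"spin": -0.12},{"x": -7,"y": 15,"z": 0,"spin": -0.12},{"x": -7,"y": 15,"z": 0,"spin": -0.12},{"x": -7,"y": 15,"z": 0,"spin": -0.12},{"x": -7,"y": 15,"z": 0,"spin": -0.12},{"x": -7,"y": 15,"z": 0,"spin": -0.135},{"x": -3,"y": 13,"z": 0,"spin": 0},{"x": 0,"y": 0,"z": 0,"spin": 0}]}}

```text
time: 12.3
tcp_pos: [0.4374, -0.0156, 0.1801]
eef_rot: [[-0.277, 0.961, 0.001], [0.961, 0.277, 0.001], [0.0, 0.001, -1.0]]
wrist_force: [0.1, -0.4, 0.3]
finger_gap: 0.0478
grasp_force: 0.0
```

```bash
python3 - <<'E'
from h import *
im,d=snap('top','top4'); P=pts('top',d)*1000; ims,ds=snap('side','side4'); PS=pts('side',ds)*1000
cv2.imwrite('pics/c4.png',cv2.resize(im[75:335,150:450],(690,598),interpolation=cv2.INTER_CUBIC)[:,:,::-1])
def pr(n,Q,q=(2,50,98)):
    X=Q[:,0]*.9406-Q[:,1]*.3395;Y=Q[:,0]*.3395+Q[:,1]*.9406
    print(n,len(Q),np.percentile(X,q).round(1),np.percentile(Y,q).round(1),np.percentile(Q[:,2],q).round(1))
for nm,I,p in(('top',im,P),('side',ims,PS)):
    h=cv2.cvtColor(I,cv2.COLOR_RGB2HSV).astype(int);H,S,V=h[...,0],h[...,1],h[...,2]
    X=p[...,0]*.9406-p[...,1]*.3395;Y=p[...,0]*.3395+p[...,1]*.9406;Z=p[...,2]
    reg=(abs(X-585)<50)&(abs(Y-27)<80)
    pr(nm+' blue',p[reg&(H>100)&(H<130)&(S>100)&(abs(Z-21)<8)])
    m=reg&(H>8)&(H<25)&(S>70)&(abs(Z-48)<6)&(X<610); pr(nm+' rim',p[m])
    pr(nm+' grip',p[(abs(X-517)<20)&(abs(Y-27)<25)&(Z>45)&(Z<75)&(V<90)])
    pr(nm+' greenhi',p[(H>60)&(H<95)&(S>90)&(abs(X-650)<60)&(abs(Y-27)<60)&(Z>100)])
    pr(nm+' greenlo',p[(H>60)&(H<95)&(S>90)&(abs(X-650)<60)&(abs(Y-27)<60)&(Z<97)&(Z>86)])
E
```

```text
top blue 1838 [564.  590.6 617.9] [-14.5  28.   70.4] [17.1 20.8 24.5]
top rim 297 [551.  554.1 607.9] [-21.8  30.7  77.3] [42.6 48.  51.7]
top grip 107 [508.2 515.9 525.3] [21.5 27.2 32.9] [47.7 67.8 72.4]
top greenhi 671 [613.5 696.1 702.9] [-14.6  27.9  66.4] [100.2 107.5 117.1]
top greenlo 2321 [610.3 649.1 687.1] [-9.6 26.9 63.3] [86.7 92.1 96.8]
side blue 369 [577.9 597.4 616.1] [-13.4  11.2  35.1] [21.1 22.5 24.4]
side rim 420 [550.4 568.2 608.6] [-21.7  40.2  78.9] [42.1 46.7 51.7]
side grip 181 [507.8 515.3 524.6] [24.4 32.6 35.1] [45.8 59.5 71.1]
side greenhi 2 [624.  658.2 692.5] [-13.4  25.4  64.2] [104.5 107.3 110. ]Traceback (most recent call last):
  File "<stdin>", line 15, in <module>
  File "<stdin>", line 6, in pr
    return _quantile_unchecked(
        a, q, axis, out, overwrite_input, method, keepdims, weights)
    return _ureduce(a,
                    func=_quantile_ureduce_func,
    ...<5 lines>...
                    overwrite_input=overwrite_input,
                    method=method)
    r = func(a, **kwargs)
    result = _quantile(arr,
                       quantiles=q,
    ...<2 lines>...
                       out=out,
                       weights=wgt)
    slices_having_nans = np.isnan(arr[-1, ...])
                                  ~~~^^^^^^^^^
IndexError: index -1 is out of bounds for axis 0 with size 0
```

View pics/c4.png

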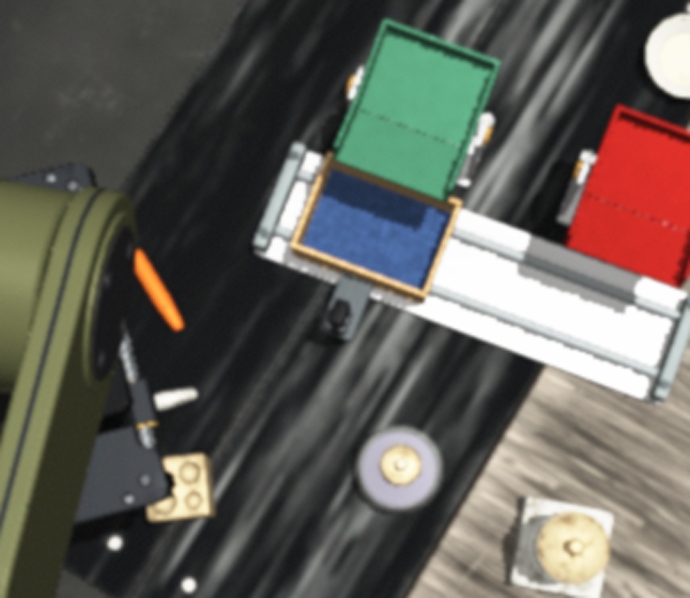

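The top view shows the receiver centred under the green tray: box Y is about 27.5 and tray Y about 26.5–27. The gripper is above the punch at (175,400) in the crop.

Emit:
{"method": "apply_moves", "body": {"targets": [{"x": 1,"y": -1.4,"z": -25,"spin": -0.012},{"x": 0,"y": 0,"z": -30,"spin": 0},{"x": 0,"y": 0,"z": -30,"spin": 0},{"x": 0,"y": 0,"z": -25,"spin": 0},{"x": 0,"y": 0,"z": -20,"spin": 0},{"x": 0,"y": 0,"z": -15,"spin": 0},{"x": 0,"y": 0,"z": -10,"spin": 0},{"x": 0,"y": 0,"z": 0,"spin": 0},{"x": 0,"y": 0,"z": 0,"spin": 0}], "claw": 0.3}}

```text
time: 13.15
tcp_pos: [0.4391, -0.0189, 0.0247]
eef_rot: [[-0.263, 0.965, -0.001], [0.965, 0.263, -0.0], [0.0, -0.001, -1.0]]
wrist_force: [0.4, 0.6, -0.4]
finger_gap: 0.0285
grasp_force: 0.0
```

```bash
python3 - <<'E'
from h import *
im,d=snap('side','side5')
cv2.imwrite('pics/c5.png',cv2.resize(im[250:400,260:460],(800,600),interpolation=cv2.INTER_CUBIC)[:,:,::-1])
print(manip.state()['tcp_pos'])
E
```

```text
[ 0.43984241 -0.01891476  0.02555382]
```

View pics/c5.png

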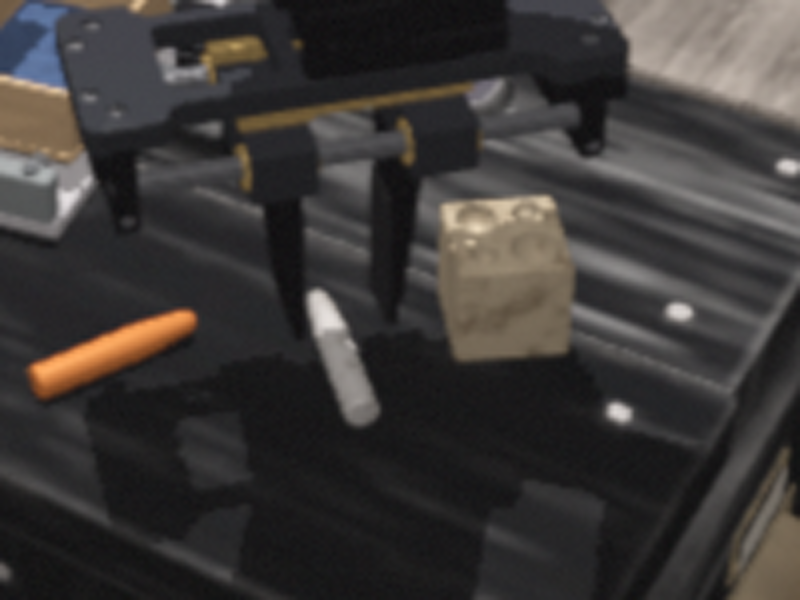

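The fingers straddle the punch at (340,355) in the crop, clear of the brass block at (505,280). A quick numeric cross-check of the punch's middle from the side view comes next.

```bash
python3 - <<'E'
from h import *
f=np.load('side0.npz');im,d=f['im'],f['d'];h=cv2.cvtColor(im,cv2.COLOR_RGB2HSV)
m=np.zeros((480,640),np.uint8);s=np.s_[318:362,330:362];m[s]=((h[s][...,2]>110)&(h[s][...,1]<60))
n,l,st,c=cv2.connectedComponentsWithStats(m);k=l==1+np.argmax(st[1:,4])
v,u=np.nonzero(k);W=np.array([ray('side',a,b,.008)[:2] for a,b in zip(u,v)])*1000
print(len(u),cv2.minAreaRect(W.astype(np.float32)),W.min(0),W.max(0))
E
```

```text
299 ((438.40997314453125, -15.231521606445312), (13.645010948181152, 71.3077392578125), 15.167634010314941) [424.9828858  -49.57673177] [451.06810904  19.29258349]
```

Emit:
{"method": "apply_moves", "body": {"targets": [{"x": -0.5,"y": 2,"z": -10,"spin": 0},{"x": 0,"y": 0,"z": -7,"spin": 0},{"x": 0,"y": 0,"z": -3,"spin": 0},{"x": 0,"y": 0,"z": 0,"spin": 0},{"x": 0,"y": 0,"z": 0,"spin": 0}]}}

```text
time: 13.62
tcp_pos: [0.4383, -0.0164, 0.0044]
eef_rot: [[-0.264, 0.965, -0.001], [0.965, 0.264, 0.0], [0.0, -0.001, -1.0]]
wrist_force: [0.3, 0.4, -0.2]
finger_gap: 0.0284
grasp_force: 0.0
```

Emit:
{"method": "apply_moves", "body": {"targets": [{"x": 0,"y": 0,"z": 0,"spin": 0},{"x": 0,"y": 0,"z": 0,"spin": 0},{"x": 0,"y": 0,"z": 0,"spin": 0},{"x": 0,"y": 0,"z": 0,"spin": 0},{"x": 0,"y": 0,"z": 0,"spin": 0},{"x": 0,"y": 0,"z": 0,"spin": 0}], "claw": 0, "force": 12}}

```text
time: 14.12
tcp_pos: [0.4387, -0.0165, 0.0049]
eef_rot: [[-0.264, 0.965, 0.001], [0.965, 0.264, -0.0], [-0.0, 0.001, -1.0]]
wrist_force: [0.0, 0.6, 1.0]
finger_gap: 0.0114
grasp_force: 12.0
```

Emit:
{"method": "apply_moves", "body": {"targets": [{"x": 0,"y": 0,"z": 10,"spin": 0},{"x": 0,"y": 0,"z": 25,"spin": 0},{"x": 0,"y": 0,"z": 35,"spin": 0},{"x": 0,"y": 0,"z": 35,"spin": 0},{"x": 0,"y": 0,"z": 35,"spin": 0},{"x": 0,"y": 0,"z": 30,"spin": 0},{"x": 0,"y": 0,"z": 10,"spin": 0},{"x": 10,"y": -10,"z": 0,"spin": -0.0614},{"x": 20,"y": -20,"z": 0,"spin": -0.0614},{"x": 20,"y": -20,"z": 0,"spin": -0.0614},{"x": 20,"y": -20,"z": 0,"spin": -0.0614},{"x": 20,"y": -20,"z": 0,"spin": -0.0614},{"x": 20,"y": -20,"z": 0,"spin": -0.0614},{"x": 20,"y": -20,"z": 0,"spin": -0.0614},{"x": 20,"y": -20,"z": 0,"spin": -0.0614},{"x": 20,"y": -18.5,"z": 0,"spin": -0.0614},{"x": 10,"y": -10,"z": 0,"spin": -0.0614},{"x": 0,"y": 0,"z": 0,"spin": 0},{"x": 0,"y": 0,"z": 0,"spin": 0}]}}

```text
time: 15.7
tcp_pos: [0.6178, -0.195, 0.1833]
eef_rot: [[0.339, 0.941, -0.002], [0.941, -0.339, 0.001], [0.0, -0.003, -1.0]]
wrist_force: [-0.4, 0.8, -0.2]
finger_gap: 0.0111
grasp_force: 12.0
```

```bash
python3 - <<'E'
from h import *
im,d=snap('side','side6'); it,_=snap('top','top6')
cv2.imwrite('pics/c6.png',np.hstack([cv2.resize(im[100:300,170:370],(400,400)),cv2.resize(it[70:270,250:450],(400,400))])[:,:,::-1])
s=manip.state();print(s['tcp_pos'],np.degrees(np.arctan2(s['eef_rot'][1,1],s['eef_rot'][0,1])),s['finger_gap'])
E
```

```text
[ 0.61750953 -0.19414169  0.18386035] -19.800100601730538 0.011743157872536724
```

View pics/c6.png

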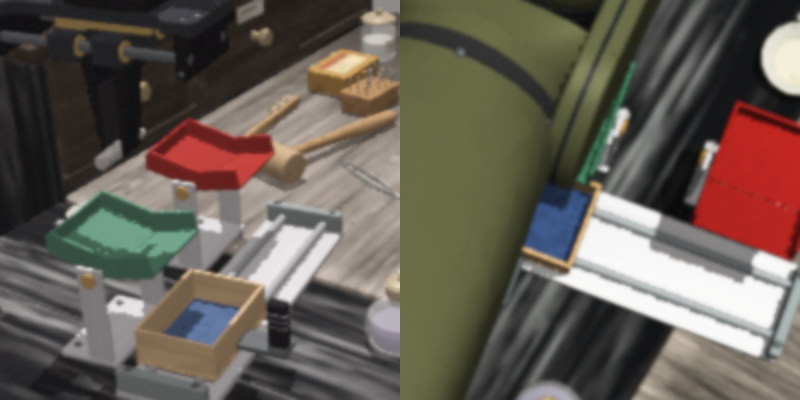

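The punch is held level and parallel to the tray's pivot, at about (120,145) in the left crop, above the green tray. The side clearance is only 6 mm each way, so I'll measure the punch's extent along Y.

```bash
python3 - <<'E'
from h import *
f=np.load('side6.npz');im,d=f['im'],f['d'];P=pts('side',d)*1000
h=cv2.cvtColor(im,cv2.COLOR_RGB2HSV)
X=P[...,0]*.9406-P[...,1]*.3395;Y=P[...,0]*.3395+P[...,1]*.9406;Z=P[...,2]
m=(abs(X-648)<25)&(abs(Y-27)<60)&(abs(Z-186)<15)&(h[...,2]>100)&(h[...,1]<70)
v,u=np.nonzero(m);print(len(u),u.min(),u.max(),v.min(),v.max())
for a in(X,Y,Z):print(np.percentile(a[m],[1,10,50,90,99]).round(1))
b=(Y[m]>45);print('slope',np.polyfit(Y[m],Z[m],1),np.polyfit(Y[m],X[m],1))
E
```

```text
107 218 242 164 184
[633.7 641.  644.2 649.3 653. ]
[-2.9 29.8 49.2 58.2 59.1]
[180.6 184.  188.6 191.2 197.8]
slope [-5.70641598e-02  1.90812948e+02] [5.51490291e-02 6.42096197e+02]
```

Emit:
{"method": "apply_moves", "body": {"targets": [{"x": 0.7,"y": -0.5,"z": -15,"spin": 0},{"x": 0,"y": 0,"z": -20,"spin": 0},{"x": 0,"y": 0,"z": -20,"spin": 0},{"x": 0,"y": 0,"z": -15,"spin": 0},{"x": 0,"y": 0,"z": -8,"spin": 0},{"x": 0,"y": 0,"z": -5,"spin": 0},{"x": 0,"y": 0,"z": -4,"spin": 0},{"x": 0,"y": 0,"z": 0,"spin": 0},{"x": 0,"y": 0,"z": 0,"spin": 0}]}}

```text
time: 16.55
tcp_pos: [0.6197, -0.1956, 0.0985]
eef_rot: [[0.34, 0.94, 0.001], [0.94, -0.34, -0.0], [-0.0, 0.001, -1.0]]
wrist_force: [0.6, -0.5, -0.1]
finger_gap: 0.0111
grasp_force: 12.0
```

Emit:
{"method": "apply_moves", "body": {"targets": [{"x": 0,"y": 0,"z": -1.5,"spin": 0},{"x": 0,"y": 0,"z": 0,"spin": 0}]}}

```text
time: 16.72
tcp_pos: [0.6197, -0.1957, 0.097]
eef_rot: [[0.34, 0.94, 0.001], [0.94, -0.34, -0.001], [-0.0, 0.001, -1.0]]
wrist_force: [0.4, 0.5, -0.2]
finger_gap: 0.0119
grasp_force: 12.0
```

Emit:
{"method": "apply_moves", "body": {"targets": [{"x": 0,"y": 0,"z": 0,"spin": 0},{"x": 0,"y": 0,"z": 0,"spin": 0},{"x": 0,"y": 0,"z": 10,"spin": 0},{"x": 0,"y": 0,"z": 25,"spin": 0},{"x": 0,"y": 0,"z": 35,"spin": 0},{"x": 0,"y": 0,"z": 35,"spin": 0},{"x": 0,"y": 0,"z": 0,"spin": 0},{"x": 0,"y": 0,"z": 0,"spin": 0}], "claw": 0.25}}

```text
time: 17.38
tcp_pos: [0.6212, -0.1963, 0.2062]
eef_rot: [[0.34, 0.94, 0.007], [0.94, -0.34, -0.003], [-0.0, 0.008, -1.0]]
wrist_force: [0.2, 0.5, 0.3]
finger_gap: 0.0236
grasp_force: 0.0
```

Emit:
{"method": "apply_moves", "body": {"targets": [{"x": -20,"y": 20,"z": 0,"spin": 0},{"x": -25,"y": 25,"z": 0,"spin": 0},{"x": -25,"y": 25,"z": 0,"spin": 0},{"x": -25,"y": 25,"z": 0,"spin": 0},{"x": -25,"y": 25,"z": 0,"spin": 0},{"x": -25,"y": 25,"z": 0,"spin": 0},{"x": -20,"y": 20,"z": 0,"spin": 0},{"x": -10,"y": 10,"z": 0,"spin": 0},{"x": 0,"y": 0,"z": 0,"spin": 0},{"x": 0,"y": 0,"z": 0,"spin": 0},{"x": 0,"y": 0,"z": 0,"spin": 0},{"x": 0,"y": 0,"z": 0,"spin": 0},{"x": 0,"y": 0,"z": 0,"spin": 0},{"x": 0,"y": 0,"z": 0,"spin": 0},{"x": 0,"y": 0,"z": 0,"spin": 0},{"x": 0,"y": 0,"z": 0,"spin": 0},{"x": 0,"y": 0,"z": 0,"spin": 0},{"x": 0,"y": 0,"z": 0,"spin": 0},{"x": 0,"y": 0,"z": 0,"spin": 0},{"x": 0,"y": 0,"z": 0,"spin": 0}]}}

```text
time: 19.05
tcp_pos: [0.4442, -0.0204, 0.2012]
eef_rot: [[0.34, 0.94, 0.0], [0.94, -0.34, -0.0], [0.0, 0.0, -1.0]]
wrist_force: [-0.2, 0.2, -0.1]
finger_gap: 0.0236
grasp_force: 0.0
```

```bash
python3 - <<'E'
from h import *
im,d=snap('side','side7'); it,_=snap('top','top7')
cv2.imwrite('pics/c7.png',np.hstack([cv2.resize(im[130:330,170:370],(400,400)),cv2.resize(it[70:270,250:450],(400,400))])[:,:,::-1])
E
```

```text
(no output)
```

View pics/c7.png

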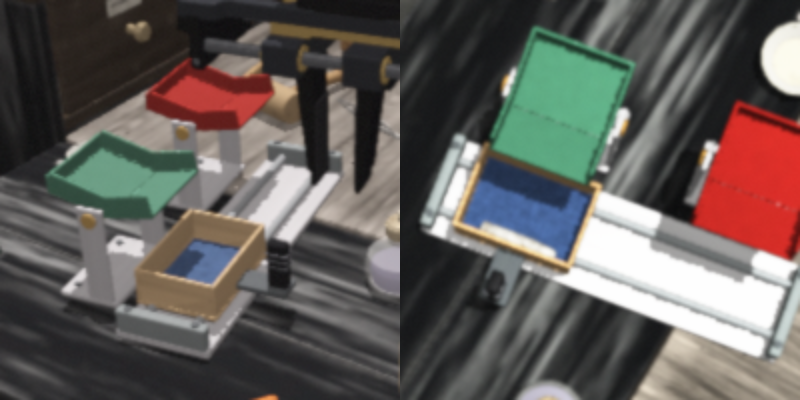

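The punch lies in the receiver at (520,240) in the right crop. The tray is empty and back at rest, and the arm is clear.

```bash
python3 -c "
from cell import manip
print(manip.job_done())"
```

```text
the job is handed in; nothing more can be done
None
```

I've handed the job in: the jar stands upright on the steel block, the receiver is within about 1 mm of centre under the green tray, and the punch rolled into it with the tray back at rest; the verdict was not shown.

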